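# Unload the block heater into the carrier tray in sequence

### The arm

A 6-joint arm with a two-finger parallel gripper is mounted at the origin on the work surface. World frame = base frame: x ahead of the robot, y to its left, z up, the work surface at z = 0. Lengths are in mm, angles in rad, forces in N, time in s.
With the tool pointing down it reaches from about 350 to 875 mm from the base axis. Payload 4.2 kg.
Tool frame: the origin (TCP) lies midway between the tips of the shut fingers; the grasp point (between the pads) lies 19 mm behind it; x points along the fingers, y is the direction in which the jaws open and shut, and the axes are right-handed (so a half turn about x gives the same grasp; the last joint's range is limited). The gripper opens to 85 mm and grips with 20 to 120 N. Pads are 22 mm wide; open, the fingers measure 114 mm over their backs; the gripper's body (76 mm by 85 mm) begins 54 mm behind the grasp point. The pads swing forward as they close: fully open they stand 13 mm farther back than shut.
Start: joints at [-1.045, 0.385, 0.008, 0, -1.194, -0.259], TCP at [164.795, -602.861, 231.312] pointing down, gripper open.
Joint ranges: [-3.14, 3.14], [-1.21, 2.06], [-1.07, 1.41], [-3.16, 2.05], [-2.99, -0.16], [-3.1, 3.1]. Speed limits (rad/s): [2.79, 2.79, 3.14, 3.14, 3.14, 3.14].

### API

Orientations are given as a unit quaternion [x, y, z, w].
In Python, from bench import readout, imaging, arm gives the robot as it stands.
- The arm moves only by the tool arm_command, never from a script. Its argument "increments" is a list of rows, each a list of 3 entries, a list of its own where there are three numbers: the turn, a rotation vector about the world's x, y, z in degrees, then the shift along the world's x, y, z in mm, then the closure, from 0 (fully open) to 1 (shut). In form: [[[ax, ay, az], [tx, ty, tz], fingers], ...]. A call has exactly 5 rows; each row is the pose to reach, as a shift and turn from the pose measured when the call began; what a row does not reach only later rows make up. A row lasts 1/10 s, in which the tool goes at most 50 mm and 8.59 degrees, less where a joint would pass 70% of its speed; a pose out of reach is approached as far as the arm can. A call with a gripper value outside its range is refused whole. The fingers move at their own pace and stop on an object; the grip force is fixed at half the most. Time passes only in rows, so rows that repeat a pose let the fingers close, or fill a call up. It gives the time, the measured TCP pose, the force and the opening at its end, in the units of the state.
- readout.read_state(): the state, without advancing time (a new reading comes with each control period).
- imaging.get_image(name): name is "scene" or "top"; returns (picture, depth): 400x640x3 uint8, blue, green, red; 400x640 float32, mm along the optical axis (not along the pixel's ray), 0 where there is no reading.
- imaging.camera_info(name): a dict with "vfov" (degrees; the focal length in pixels is half the picture's height over the tangent of half this angle, whatever the lens; pixels are square), "cx", "cy" (the principal point, pixels), "eye" and "rotation" of the camera in the world. Camera axes: x right, y down, z forward; pixel columns grow to the right and rows downward; lengths in mm; the calibration is good to about 2 mm. A picture is of the moment at which its call begins. camera_info takes no time and is no camera call.
- arm.job_done(): hands the job in, once; it reports no verdict.
The state is a dict: "clock": time; "joints": joint angles; "joint_vel": joint speeds; "joint_efforts": joint torques, N m; "position": TCP position; "ee_rot": TCP orientation; "contact_force": force on the tool from outside, world axes, zero at the start; "wrist_torque": the same for the moment, N m; "gripper_width": finger opening in mm.
Only numpy, scipy, OpenCV 4.12 (cv2) and the standard library are available. Lean on these libraries where they do the work, as an engineer would, in place of code of your own. Each camera call takes 0.05 s, during which the arm holds its last target. There are 200 camera calls.

### The job

Move the four sample bottles from the block heater into the carrier tray, one to a compartment and in the same sequence counted from the marked ends: the bottle nearest the heater's control panel goes into the compartment next to the tray's handle, the one after it into the next compartment, and so on along the row. Keep the bottles upright throughout, leave them standing flat on the compartment floors, and do not disturb the tip box, the buffer bottle or the beaker.

Things in the scene. Friction and masses are not known exactly. Their poses are not given: they have to be found in the camera images.
- heater: Fixed white block heater, 94 x 345 mm, housing 30 mm high, carrying four aluminium blocks in a straight row along its y axis, with a raised grey control panel (dark display and knob, top about 62 mm high) at its +y end. Origin: table level, below the middle of the block row. Block centres lie at x = 0 and y = +93 (nearest the panel), +31, -31, -93 mm, undersides 30 mm above the table. x and y axes level.
- tray: Fixed grey carrier tray, 66 x 252 mm and 26 mm high, with four open compartments in a row along its y axis, each 58 x 58 mm inside with 4 mm walls, and a steel loop handle sticking out 36 mm at its -y end. Origin: table level, below the tray's middle. Compartment centres lie at x = 0 and y = -93 (nearest the handle), -31, +31, +93 mm; their floor is 5 mm above the origin. x and y axes level.
- tall: Tall slim round amber bottle, 34 mm diameter, 92 mm high; white round cap 26 mm diameter over the top 20 mm. About 90 g. Origin: centre of the underside, z up along its axis.
- jar: Squat round amber jar, 44 mm diameter, 64 mm high; wide white lid 46 mm diameter over the top 19 mm. About 100 g. Origin: centre of the underside, z up along its axis.
- square: Square amber bottle, body 40 x 40 mm and 56 mm high, 82 mm high in all; white round cap 30 mm diameter over the top 20 mm. About 110 g. Origin: centre of the underside, z up along its axis.
- flask: Conical amber flask, 46 mm diameter at the foot narrowing to a 20 mm neck, 74 mm high; white round cap 24 mm diameter over the top 19 mm. About 90 g. Origin: centre of the underside, z up along its axis.
- tall_block: Fixed aluminium heater block, 58 x 58 x 24 mm, sunk in the heater's row; the tall bottle starts standing in its 39 mm round well, 18 mm deep. Origin: centre of its underside; the well floor is 6 mm above it, the block's top 24 mm above it. The blocks stay where they are, so they keep a record of the starting order.
- jar_block: Fixed aluminium heater block, 58 x 58 x 24 mm, sunk in the heater's row; the jar starts standing in its 51 mm round well, 18 mm deep. Origin: centre of its underside; the well floor is 6 mm above it, the block's top 24 mm above it. The blocks stay where they are, so they keep a record of the starting order.
- square_block: Fixed aluminium heater block, 58 x 58 x 24 mm, sunk in the heater's row; the square bottle starts standing in its 45 mm square well, 18 mm deep. Origin: centre of its underside; the well floor is 6 mm above it, the block's top 24 mm above it. The blocks stay where they are, so they keep a record of the starting order.
- flask_block: Fixed aluminium heater block, 58 x 58 x 24 mm, sunk in the heater's row; the flask starts standing in its 51 mm round well, 18 mm deep. Origin: centre of its underside; the well floor is 6 mm above it, the block's top 24 mm above it. The blocks stay where they are, so they keep a record of the starting order.
- tip_box: Bystander: blue box with white lid, 85 x 120 x 61 mm, to the robot's right. Origin: centre of the underside.
- buffer_bottle: Bystander: white bottle 64 mm diameter, 140 mm high, blue cap, to the robot's left. Origin: centre of the underside.
- beaker: Bystander: clear open beaker, 72 mm diameter at the rim, 90 mm high, to the robot's left. Origin: centre of the underside.
Mind the look-alikes: they are no part of the job. Leave any green look-alike of the square alone.

How it is judged:
By the outcome, as a careful person would: the job done as asked, in the order asked, and still so for the second after the job is handed in, with the robot touching nothing.
It also fails if it takes over 96 s, if anything falls off the work surface, if the arm or the gripper's body presses on something with over 40 N, if the wrist force passes 120 N, or if a joint passes its speed limit or range.

## Working session

There is one attempt and no reset: what is moved stays moved. The work goes in short steps, Python scripts to look and compute and a tool call to move; the robot and the scene stay as the last step left them, time stands still between calls to the robot, and variables do not carry over. Pictures are saved under pics/ and viewed, about 12 in all and at most 16, crops included, and the job is handed in when it is done.

Besides the shell and the picture viewer there is one more tool, called after "Request:" as a command line: name --argument value ..., lists and objects as JSON in quotes. arm_command: Moves the arm, as the interface text tells. Its arguments: {"type":"object","properties":{"increments":{"type":"array","items":{"type":"array"}}},"required":["increments"]}

```bash
mkdir -p pics; ls
cat > h.py <<'E'
import numpy as np, cv2
from bench import readout, imaging, arm
def cam(n):
    c=imaging.camera_info(n); f=200/np.tan(np.radians(c['vfov'])/2); return c,f
def grab(n,tag):
    p,d=imaging.get_image(n); cv2.imwrite(f'pics/{tag}.png',p); np.save(f'pics/{tag}.npy',d); return p,d
def world(n,d,u,v,z=None):
    c,f=cam(n); R=np.array(c['rotation']).reshape(3,3); e=np.array(c['eye'])
    r=R@np.array([(u-c['cx'])/f,(v-c['cy'])/f,1.0])
    if z is None: return e+r*d[int(round(v)),int(round(u))]
    return e+r*(z-e[2])/r[2]
def proj(n,P):
    c,f=cam(n); R=np.array(c['rotation']).reshape(3,3); q=R.T@(np.array(P)-np.array(c['eye']))
    return c['cx']+f*q[0]/q[2], c['cy']+f*q[1]/q[2]
E
python3 - <<'E'
from h import *
for n in('scene','top'):
    grab(n,n+'0'); print(n,imaging.camera_info(n))
print(readout.read_state())
E
```

```text
pics
scene {'vfov': 57.229543670204805, 'cx': 317.01603553609607, 'cy': 202.28779890377652, 'eye': array([1208.71600424,   34.10355209,  750.8195516 ]), 'rotation': array([ 0.64284271,  0.65842036, -0.27733832, -0.27625953])}
top {'vfov': 53.60987284157567, 'cx': 319.7355839130942, 'cy': 201.8965876779784, 'eye': array([ 265.66438617,   24.72253756, 1349.87630897]), 'rotation': array([-0.70363374,  0.70584021, -0.05764014,  0.05802383])}
{'clock': 0.1, 'joints': array([-1.04537452e+00,  3.85465034e-01,  6.74991069e-03, -4.43636146e-04,
       -1.19400913e+00, -2.58601883e-01]), 'joint_vel': array([-0.00066959, -0.00258761,  0.00294064,  0.00106529,  0.00116063,
       -0.00024652]), 'joint_efforts': array([-6.08446226e-04, -3.93319881e+01,  1.88929367e+01,  4.19798300e+00,
       -2.61619258e-03,  9.91402885e-06]), 'position': array([ 164.66796376, -602.36594735,  230.33360361]), 'ee_rot': array([-0.09331251,  0.70095652,  0.09468374,  0.70070516]), 'contact_force': array([ 0.37848419, -0.28733442,  0.11842925]), 'wrist_torque': array([-0.02839512,  0.04483298,  0.00436357]), 'gripper_width': 85.29228625654227}
```

Rotation is a quaternion; fix that and view.

```bash
sed -i "s/np.array(c\['rotation'\]).reshape(3,3)/Rot.from_quat(c['rotation']).as_matrix()/; 1a from scipy.spatial.transform import Rotation as Rot" h.py
python3 -c "
from h import *
print(Rot.from_quat(cam('top')[0]['rotation']).as_matrix().round(2)); print(Rot.from_quat(readout.read_state()['ee_rot']).as_matrix().round(3))"
```

```text
[[-0.   -0.99  0.16]
 [-1.    0.    0.  ]
 [-0.   -0.16 -0.99]]
[[-0.001 -0.264  0.965]
 [ 0.002  0.965  0.264]
 [-1.     0.002 -0.   ]]
```

View pics/top0.png

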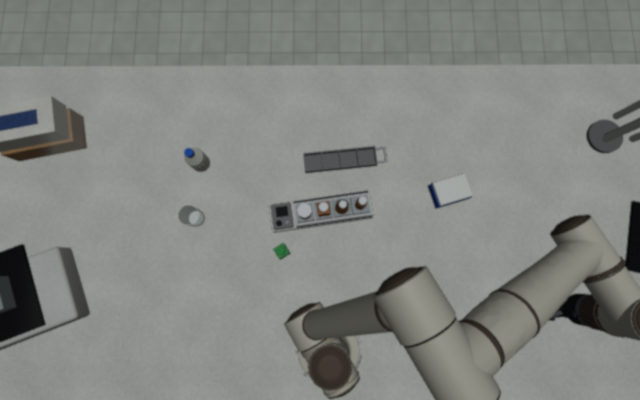

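View pics/scene0.png

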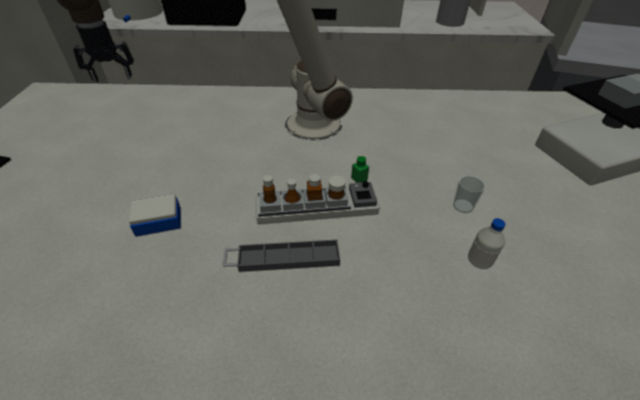

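The top view shows the heater row running left to right from its panel at (282,215), with lids at (305,211), (323,208), (342,206) and (361,202). The tray is at (342,159), its handle at (382,155). The green look-alike stands at (281,251). An enlarged crop comes next.

Run:
```python
from h import *
a=cv2.imread('pics/top0.png')[140:260,260:400]; b=cv2.imread('pics/scene0.png')[150:275,215:385]
a=cv2.resize(a,None,fx=5.7,fy=5.7,interpolation=cv2.INTER_CUBIC); cv2.imwrite('pics/topc.png',a[:, :798][:600])
b=cv2.resize(b,None,fx=4.7,fy=4.7,interpolation=cv2.INTER_CUBIC); cv2.imwrite('pics/scenec.png',b[:, :800][:600])
print(a.shape,b.shape)
```

```text
(684, 798, 3) (588, 799, 3)
```

View pics/topc.png

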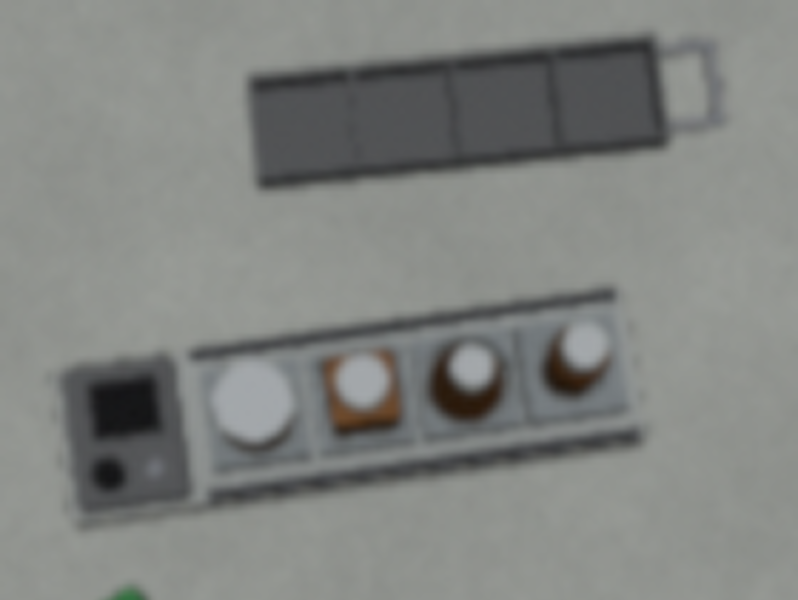

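View pics/scenec.png

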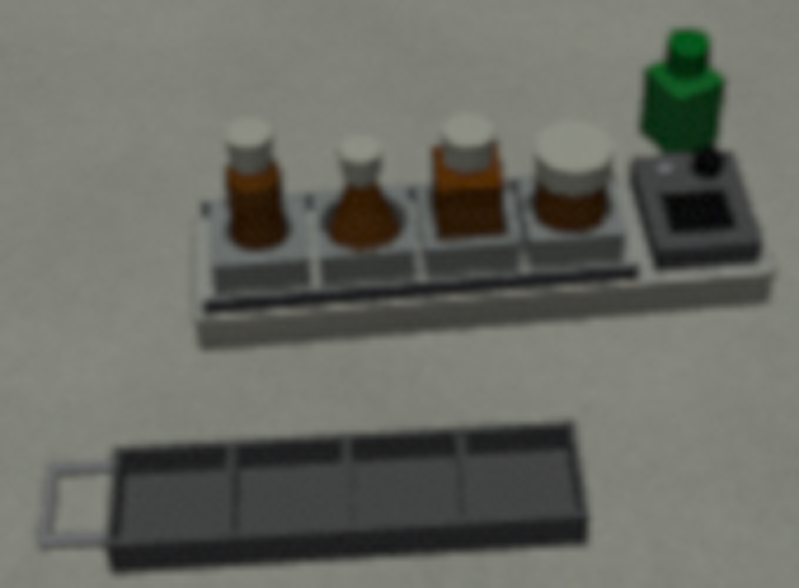

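Order from the panel is jar, square, flask, tall, in both views. Candidates: the amber square bottle with white cap (top picture (323,207)) and the green look-alike (281,251), which is rejected by colour. Now I measure with depth and pixels.

Run:
```python
from h import *
def cloud(n):
    d=np.load(f'pics/{n}0.npy'); c,f=cam(n); v,u=np.mgrid[:400,:640]
    R=Rot.from_quat(c['rotation']).as_matrix()
    P=np.stack([(u-c['cx'])/f*d,(v-c['cy'])/f*d,d],-1)@R.T+c['eye']; P[d==0]=np.nan; return P
T={'jar':((254,402),(574,142),100),'square':((363,381),(468,130),118),'flask':((474,365),(361,148),110),'tall':((585,343),(249,131),128)}
tp=lambda p:((p[0]+.5)/5.7+259.5,(p[1]+.5)/5.7+139.5); sp=lambda p:((p[0]+.5)/4.7+214.5,(p[1]+.5)/4.7+149.5)
C={n:cloud(n) for n in('top','scene')}
for k,(a,b,z) in T.items():
    print(k,world('top',None,*tp(a),z).round(1),world('scene',None,*sp(b),z).round(1))
    w=world('top',None,*tp(a),z)[:2]
    for n in C:
        P=C[n].reshape(-1,3); m=(np.hypot(*(P[:,:2]-w).T)<32)&(P[:,2]>z-7)&(P[:,2]<z+12)
        print('  ',n,m.sum(),np.median(P[m],0).round(1),((P[m].min(0)+P[m].max(0))/2).round(1) if m.any() else '')
for n,q,t in(('top',[(250,76),(655,38),(666,145),(262,187)],tp),('scene',[(573,424),(115,450),(112,545),(585,515)],sp)):
    w=np.array([world(n,None,*t(p),26) for p in q])[:,:2]; print('tray',w.round(1).tolist(),w.mean(0).round(1))
    print(np.linalg.norm(np.roll(w,-1,0)-w,axis=1).round(1))
    e=(w[0]-w[1]+w[3]-w[2]); print('y dir deg',np.degrees(np.arctan2(-e[0],e[1])).round(2))
    P=C[n].reshape(-1,3); m=(np.abs(P[:,:2]-w.mean(0))<[60,150]).all(1)&(P[:,2]>12)&(P[:,2]<40)
    print(m.sum(),cv2.minAreaRect(P[m][:,:2].astype(np.float32)))
    P0=C[n].reshape(-1,3); m=(np.abs(P0[:,:2]-[w[:,0].mean()-20,350])<[100,150]).all(1); print('table z?',np.nanmedian(P0[m][:,2]))
for n in('top','scene'): # block row: heater rect
    print(n,[C[n][v,u].round(0).tolist() for u,v in([(282,225),(309,217)] if n=='top' else [(270,205),(340,200)])])
```

```text
jar [445.8  74.9 100. ] [442.6  76.8 100. ]
   top 162 [446.8  75.5  99.1] [448.2  77.1  99.3]
   scene 168 [450.   77.4  99.7] [447.8  77.5  98.2]
square [454.7  14.  118. ] [455.   15.3 118. ]
   top 68 [456.1  14.8 117.7] [456.2  14.8 118.1]
   scene 80 [457.8  17.2 117.5] [457.4  17.5 116.8]
flask [464.8 -47.9 110. ] [463.2 -45.4 110. ]
   top 44 [463.9 -45.6 109.4] [465.6 -45.6 108.2]
   scene 55 [467.5 -44.2 109.7] [465.6 -43.9 107.8]
tall [ 473.9 -108.   128. ] [ 471.4 -106.9  128. ]
   top 56 [ 473.2 -107.   127.2] [ 473.8 -107.5  126.8]
   scene 64 [ 476.5 -105.8  127.8] [ 474.1 -106.5  126.5]
tray [[656.4, 80.9], [679.5, -165.5], [612.4, -170.4], [587.2, 73.5]] [633.9 -45.4]
[247.6  67.3 245.2  69.6]
y dir deg 5.63
452 ((640.078857421875, -58.18003845214844), (69.40531158447266, 280.9952392578125), 5.72849178314209)
table z? -0.33858655607332366
tray [[593.9, 76.8], [618.9, -170.7], [681.3, -161.3], [655.8, 82.0]] [637.5 -43.3]
[248.7  63.1 244.6  62.1]
y dir deg 5.88
1176 ((637.54833984375, -56.534088134765625), (71.70342254638672, 279.686767578125), 6.225749492645264)
table z? 0.05227102733368838
top [[403.0, 149.0, 54.0], [432.0, 61.0, 36.0]]
scene [[500.0, -103.0, 55.0], [473.0, 87.0, 53.0]]
```

Plan in world coordinates:
- **Heater:** row at +8.3°.
- **Tray:** centre about (637,-43), at +5.8°.
- **Grasp:** jaws across the row, tall bottle first.

The first call moves over towards it.

Request:
arm_command --increments '[[[0, 0, 7], [26, 41, 0], 0], [[0, 0, 14], [52, 82, 0], 0], [[0, 0, 21], [77, 124, 0], 0], [[0, 0, 28], [103, 165, 0], 0], [[0, 0, 35], [129, 206, 0], 0]]'

```text
clock: 0.6
position: [294.1, -394.5, 230.0]
ee_rot: [-0.301, 0.64, 0.303, 0.639]
contact_force: [1.4, -1.5, 0.1]
gripper_width: 85.5
```

Request:
arm_command --increments '[[[0, 0, 7], [26, 41, 0], 0], [[0, 0, 14], [52, 82, 0], 0], [[0, 0, 21], [77, 124, 0], 0], [[0, 0, 28], [103, 165, 0], 0], [[0, 0, 35], [129, 206, 0], 0]]'

```text
clock: 1.1
position: [423.4, -186.5, 229.9]
ee_rot: [-0.481, 0.518, 0.482, 0.517]
contact_force: [1.1, -1.5, -0.6]
gripper_width: 85.3
```

```bash
cat >> h.py <<'E'
def goal(x,y,z,yaw):
    s=readout.read_state(); R=Rot.from_quat(s['ee_rot']); M=R.as_matrix()
    h=np.radians(yaw); xd=np.array([0,0,-1.]); yd=np.array([np.cos(h),np.sin(h),0]); D=np.stack([xd,yd,np.cross(xd,yd)],1)
    print('t',round(s['clock'],2),'pos',s['position'].round(1),'w',round(s['gripper_width'],1),'F',s['contact_force'].round(1),
      'turn',np.degrees((Rot.from_matrix(D)*R.inv()).as_rotvec()).round(1),'shift',(np.array([x,y,z])-s['position']).round(1),'q',s['joints'].round(2))
E
python3 -c "
from h import *
goal(474,-107,64,188.35)"
```

```text
t 1.1 pos [ 423.4 -186.5  229.9] w 85.3 F [ 1.1 -1.5 -0.6] turn [-0.  -0.1 12.5] shift [  50.6   79.5 -165.9] q [-0.06  0.11 -0.37 -0.   -1.09 -0.01]
```

Request:
arm_command --increments '[[[0, 0, 6.5], [25, 40, 0], 0], [[0, 0, 12.5], [50.6, 79.5, 0], 0], [[0, 0, 12.5], [50.6, 79.5, -40], 0], [[0, 0, 12.5], [50.6, 79.5, -75], 0], [[0, 0, 12.5], [50.6, 79.5, -75], 0]]'

```text
clock: 1.6
position: [470.3, -106.6, 150.4]
ee_rot: [-0.531, 0.466, 0.539, 0.459]
contact_force: [-0.8, 0.4, -0.5]
gripper_width: 85.7
```

Run:
```python
from h import *
goal(474,-107,64,188.35)
p,d=grab('scene','s1'); cv2.imwrite('pics/s1c.png',cv2.resize(p[90:250,200:400],None,fx=3.7,fy=3.7,interpolation=cv2.INTER_CUBIC))
```

```text
t 1.6 pos [ 470.3 -106.6  150.4] w 85.7 F [-0.8  0.4 -0.5] turn [ 0.  -0.8  0. ] shift [  3.7  -0.4 -86.4] q [ 0.11  0.23 -0.44 -0.   -0.91  0.03]
```

View pics/s1c.png

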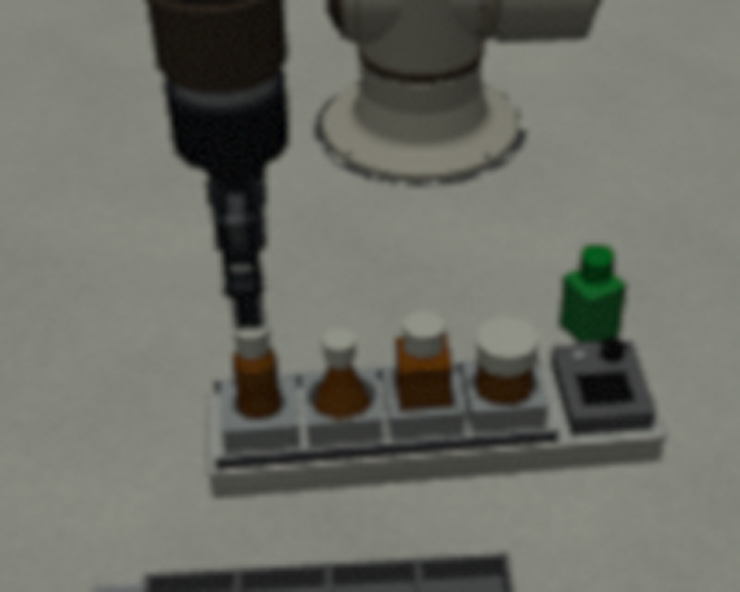

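The gripper (247,310) is lined up with the tall cap (252,340), and the row and green look-alike are untouched. Next: descend, then close.

Request:
arm_command --increments '[[[0, -0.8, 0], [3.7, 0, -25], 0], [[0, -0.8, 0], [3.7, 0, -55], 0], [[0, -0.8, 0], [3.7, 0, -80], 0], [[0, -0.8, 0], [3.7, 0, -86], 0], [[0, -0.8, 0], [3.7, 0, -86], 0]]'

```text
clock: 2.15
position: [477.1, -107.4, 68.2]
ee_rot: [0.537, -0.461, -0.533, -0.463]
contact_force: [0.3, 0.8, 0.3]
gripper_width: 85.4
```

Request:
arm_command --increments '[[[0, 0, 0], [0, 0, 0], 1], [[0, 0, 0], [0, 0, 0], 1], [[0, 0, 0], [0, 0, 0], 1], [[0, 0, 0], [0, 0, 0], 1], [[0, 0, 0], [0, 0, 0], 1]]'

```text
clock: 2.65
position: [477.1, -107.6, 69.3]
ee_rot: [0.538, -0.461, -0.533, -0.463]
contact_force: [-2.7, -0.4, 5.9]
gripper_width: 32.4
```

```bash
python3 -c "
from h import *
goal(474,-107,64,188.35)"
```

```text
t 2.65 pos [ 477.1 -107.6   69.3] w 32.4 F [-2.7 -0.4  5.9] turn [ 0.1  0.4 -0. ] shift [-3.1  0.6 -5.3] q [ 0.11  0.35 -0.54  0.   -0.68  0.03]
```

Request:
arm_command --increments '[[[0, 0, 0], [0, 0, 0], 1], [[0, 0, 0], [0, 0, 20], 1], [[0, 0, 0], [0, 0, 50], 1], [[0, 0, 0], [0, 0, 90], 1], [[0, 0, 0], [0, 0, 105], 1]]'

```text
clock: 3.15
position: [479.1, -107.6, 178.0]
ee_rot: [0.54, -0.459, -0.531, -0.465]
contact_force: [-0.6, -0.6, -0.4]
gripper_width: 32.6
```

```bash
python3 -c "
from h import *
goal(627.6,49.5,130,185.8)"
```

```text
t 3.15 pos [ 479.1 -107.6  178. ] w 32.6 F [-0.6 -0.6 -0.4] turn [ 0.1  0.8 -2.6] shift [148.5 157.1 -48. ] q [ 0.11  0.2  -0.4   0.   -0.95  0.03]
```

Request:
arm_command --increments '[[[0, 0.8, -0.5], [28, 30, 0], 1], [[0, 0.8, -1], [60, 64, 0], 1], [[0, 0.8, -2], [92, 98, 0], 1], [[0, 0.8, -2.6], [124, 132, 0], 1], [[0, 0.8, -2.6], [148, 157, -20], 1]]'

```text
clock: 3.65
position: [630.7, 52.0, 160.3]
ee_rot: [0.527, -0.472, -0.523, -0.475]
contact_force: [-0.4, -0.4, -2.1]
gripper_width: 32.3
```

Request:
arm_command --increments '[[[0, 0, 0], [0, 0, -15], 1], [[0, 0, 0], [0, 0, -35], 1], [[0, 0, 0], [0, 0, -60], 1], [[0, 0, 0], [0, 0, -75], 1], [[0, 0, 0], [0, 0, -75], 1]]'

```text
clock: 4.15
position: [628.5, 51.6, 82.0]
ee_rot: [0.526, -0.474, -0.524, -0.473]
contact_force: [-0.2, -0.8, -0.6]
gripper_width: 32.7
```

Run:
```python
from h import *
goal(627.6,49.5,39,185.8)
p,d=grab('scene','s2'); a=p[60:290,200:400]
q,d=grab('top','t2'); b=q[110:225,250:400]
a=cv2.resize(a,(400,460),interpolation=cv2.INTER_CUBIC); b=cv2.resize(b,(400,307),interpolation=cv2.INTER_CUBIC)
b=cv2.copyMakeBorder(b,0,153,0,0,0); cv2.imwrite('pics/s2c.png',np.hstack([a,b]))
```

```text
t 4.15 pos [628.5  51.6  82. ] w 32.7 F [-0.2 -0.8 -0.6] turn [ 0.1  0.  -0.1] shift [ -0.9  -2.1 -43. ] q [ 0.34  0.53 -0.16  0.   -0.88 -0.24]
```

View pics/s2c.png

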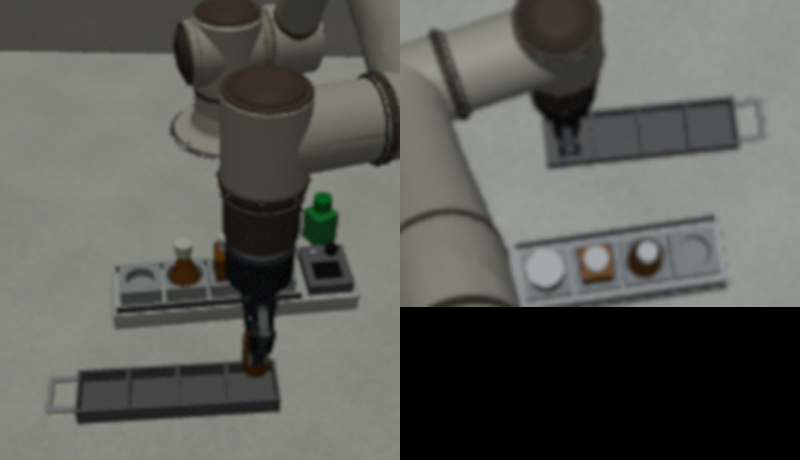

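The bottle hangs upright over the far compartment (left picture (255,370)), and its heater well is empty. I descend to just above the floor.

Request:
arm_command --increments '[[[0, 0, 0], [-0.5, -2, -15], 1], [[0, 0, 0], [-0.5, -2, -30], 1], [[0, 0, 0], [-0.5, -2, -39], 1], [[0, 0, 0], [-0.5, -2, -41], 1], [[0, 0, 0], [-0.5, -2, -42], 1]]'

```text
clock: 4.75
position: [631.0, 50.1, 44.0]
ee_rot: [0.528, -0.472, -0.523, -0.475]
contact_force: [0.2, -0.1, -0.8]
gripper_width: 32.7
```

Request:
arm_command --increments '[[[0, 0, 0], [0, 0, 0], 1], [[0, 0, 0], [0, 0, 0], 1], [[0, 0, 0], [0, 0, 0], 1], [[0, 0, 0], [0, 0, 0], 1], [[0, 0, 0], [0, 0, 0], 1]]'

```text
clock: 5.25
position: [631.0, 50.1, 44.2]
ee_rot: [0.528, -0.472, -0.523, -0.475]
contact_force: [0.6, 0.4, -1.1]
gripper_width: 32.2
```

Run:
```python
from h import *
goal(627.6,49.5,38,185.8)
print(proj('scene',(627.6,49.5,5)),proj('scene',(627.6,49.5,97)))
p,d=grab('scene','s3'); a=p[170:280,240:390]
cv2.imwrite('pics/s3c.png',cv2.resize(a,None,fx=5,fy=5,interpolation=cv2.INTER_CUBIC))
```

```text
t 5.25 pos [631.   50.1  44.2] w 32.2 F [ 0.6  0.4 -1.1] turn [ 0.1  0.5 -0.2] shift [-3.4 -0.6 -6.2] q [ 0.34  0.57 -0.2   0.01 -0.79 -0.24]
(np.float64(325.6881536320766), np.float64(255.0645247674422)) (np.float64(326.60205461991916), np.float64(231.06004392995473))
```

View pics/s3c.png

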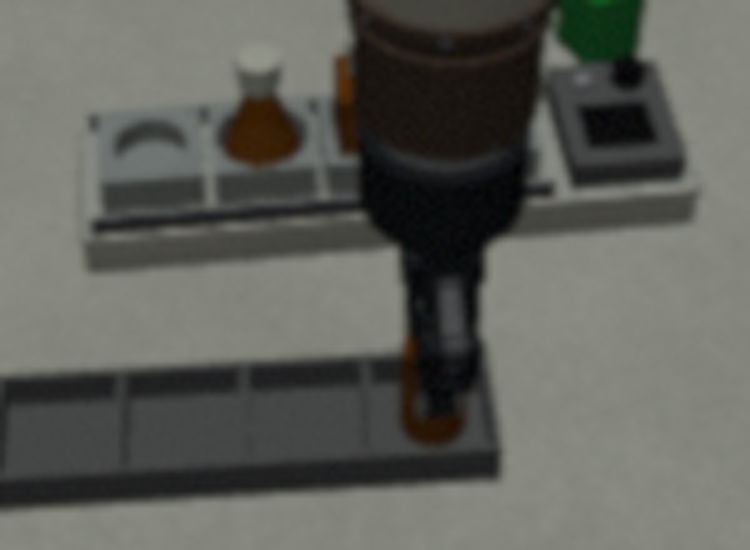

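Request:
arm_command --increments '[[[0, 0.4, 0], [-2.5, 0, -3], 1], [[0, 0.4, 0], [-2.5, 0, -6], 1], [[0, 0.4, 0], [-2.5, 0, -6], 1], [[0, 0.4, 0], [-2.5, 0, -6], 1], [[0, 0.4, 0], [-2.5, 0, -6], 1]]'

```text
clock: 5.8
position: [628.3, 50.1, 38.4]
ee_rot: [0.526, -0.473, -0.525, -0.473]
contact_force: [-1.6, 0.2, 4.6]
gripper_width: 32.3
```

Contact at 4.6 N means it is on the floor. I open and rise.

Request:
arm_command --increments '[[[0, 0, 0], [0, 0, 0], 0], [[0, 0, 0], [0, 0, 0], 0], [[0, 0, 0], [0, 0, 0], 0], [[0, 0, 0], [0, 0, 0], 0], [[0, 0, 0], [0, 0, 0], 0]]'

```text
clock: 6.3
position: [628.3, 50.0, 38.3]
ee_rot: [0.526, -0.473, -0.525, -0.473]
contact_force: [0.8, 0.1, 0.0]
gripper_width: 85.3
```

Request:
arm_command --increments '[[[0, 0, 0], [0, 0, 15], 0], [[0, 0, 0], [0, 0, 45], 0], [[0, 0, 0], [0, 0, 80], 0], [[0, 0, 0], [0, 0, 120], 0], [[0, 0, 0], [0, 0, 130], 0]]'

```text
clock: 6.8
position: [631.1, 50.5, 173.9]
ee_rot: [0.528, -0.47, -0.523, -0.476]
contact_force: [0.3, 0.1, 1.6]
gripper_width: 85.1
```

```bash
python3 -c "
from h import *
goal(465,-46,160,188.35)"
```

```text
t 6.8 pos [631.1  50.5 173.9] w 85.1 F [0.3 0.1 1.6] turn [-0.   0.6  2.3] shift [-166.1  -96.5  -13.9] q [ 0.34  0.44 -0.06  0.   -1.06 -0.23]
```

Request:
arm_command --increments '[[[0, 0.6, 0.6], [-42, -24, 0], 0], [[0, 0.6, 1.2], [-84, -48, 0], 0], [[0, 0.6, 2.3], [-126, -73, -7], 0], [[0, 0.6, 2.3], [-166, -96.5, -14], 0], [[0, 0.6, 2.3], [-166, -96.5, -14], 0]]'

```text
clock: 7.3
position: [457.7, -48.4, 158.0]
ee_rot: [-0.532, 0.465, 0.536, 0.462]
contact_force: [-0.7, -0.8, 1.0]
gripper_width: 85.4
```

Run:
```python
from h import *
goal(465,-46,83,188.35)
p,d=grab('scene','s4'); a=p[120:280,230:390]
cv2.imwrite('pics/s4c.png',cv2.resize(a,None,fx=3.7,fy=3.7,interpolation=cv2.INTER_CUBIC))
```

```text
t 7.3 pos [457.7 -48.4 158. ] w 85.4 F [-0.7 -0.8  1. ] turn [-0.  -0.4  0.2] shift [  7.3   2.4 -75. ] q [ 0.25  0.18 -0.48 -0.   -0.91 -0.1 ]
```

View pics/s4c.png

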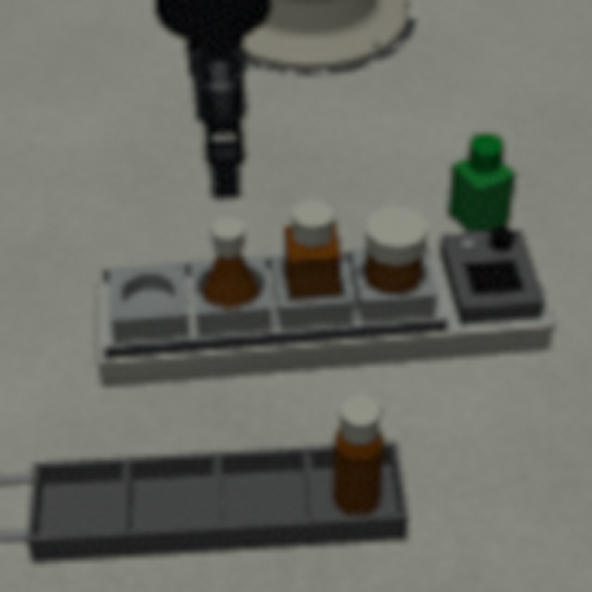

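The tall bottle stands upright in the far compartment, at (358,460). The gripper is over the flask cap (228,235). Now I descend on the flask and close.

Request:
arm_command --increments '[[[0, -0.4, 0], [7, 2.4, -20], 0], [[0, -0.4, 0], [7, 2.4, -45], 0], [[0, -0.4, 0], [7, 2.4, -72], 0], [[0, -0.4, 0], [7, 2.4, -75], 0], [[0, -0.4, 0], [7, 2.4, -75], 0]]'

```text
clock: 7.85
position: [469.5, -44.7, 84.0]
ee_rot: [0.536, -0.462, -0.534, -0.464]
contact_force: [-0.1, 0.2, 0.5]
gripper_width: 85.6
```

Request:
arm_command --increments '[[[0, 0, 0], [-1, 0, -2], 1], [[0, 0, 0], [-1, 0, -2], 1], [[0, 0, 0], [-1, 0, -2], 1], [[0, 0, 0], [-1, 0, -2], 1], [[0, 0, 0], [-1, 0, -2], 1]]'

```text
clock: 8.35
position: [468.7, -44.7, 82.5]
ee_rot: [0.536, -0.462, -0.533, -0.464]
contact_force: [-0.9, -0.0, 2.5]
gripper_width: 22.1
```

Request:
arm_command --increments '[[[0, 0, 0], [0, 0, 0], 1], [[0, 0, 0], [0, 0, 15], 1], [[0, 0, 0], [0, 0, 45], 1], [[0, 0, 0], [0, 0, 75], 1], [[0, 0, 0], [0, 0, 80], 1]]'

```text
clock: 8.85
position: [470.9, -44.4, 165.8]
ee_rot: [0.538, -0.46, -0.532, -0.466]
contact_force: [0.2, 1.1, -0.4]
gripper_width: 22.5
```

```bash
python3 -c "
from h import *
goal(633.9,-12.2,130,185.8)"
```

```text
t 8.85 pos [470.9 -44.4 165.8] w 22.5 F [ 0.2  1.1 -0.4] turn [-0.   0.7 -2.5] shift [163.   32.2 -35.8] q [ 0.25  0.18 -0.46  0.   -0.92 -0.11]
```

Request:
arm_command --increments '[[[0, 0.5, -1], [30, 6, 0], 1], [[0, 0.5, -2], [70, 14, 0], 1], [[0, 0.5, -2.5], [112, 22, 0], 1], [[0, 0.5, -2.5], [150, 30, -10], 1], [[0, 0.5, -2.5], [161, 32, -30], 1]]'

```text
clock: 9.35
position: [636.1, -11.5, 135.3]
ee_rot: [0.526, -0.472, -0.523, -0.476]
contact_force: [-0.9, 0.2, -1.4]
gripper_width: 22.2
```

Request:
arm_command --increments '[[[0, 0, 0], [0, 0, -15], 1], [[0, 0, 0], [0, 0, -35], 1], [[0, 0, 0], [0, 0, -55], 1], [[0, 0, 0], [0, 0, -60], 1], [[0, 0, 0], [0, 0, -60], 1]]'

```text
clock: 9.85
position: [635.1, -11.7, 73.7]
ee_rot: [0.526, -0.473, -0.524, -0.475]
contact_force: [-0.0, -0.5, -1.3]
gripper_width: 22.4
```

```bash
python3 -c "
from h import *
goal(633.9,-12.2,52,185.8)"
```

```text
t 9.85 pos [635.1 -11.7  73.7] w 22.4 F [-0.  -0.5 -1.3] turn [-0.   0.2 -0. ] shift [ -1.2  -0.5 -21.7] q [ 0.24  0.54 -0.16  0.   -0.86 -0.14]
```

Request:
arm_command --increments '[[[0, 0.2, 0], [-1, 0, -8], 1], [[0, 0.2, 0], [-1, 0, -15], 1], [[0, 0.2, 0], [-1, 0, -19], 1], [[0, 0.2, 0], [-1, 0, -19], 1], [[0, 0.2, 0], [-1, 0, -19], 1]]'

```text
clock: 10.35
position: [634.3, -11.7, 55.0]
ee_rot: [0.525, -0.474, -0.525, -0.474]
contact_force: [0.5, -0.3, -1.0]
gripper_width: 22.1
```

```bash
python3 -c "
from h import *
goal(633.9,-12.2,51.5,185.8)"
```

```text
t 10.35 pos [634.3 -11.7  55. ] w 22.1 F [ 0.5 -0.3 -1. ] turn [-0.   0.1 -0. ] shift [-0.4 -0.5 -3.5] q [ 0.24  0.57 -0.18 -0.   -0.83 -0.13]
```

Request:
arm_command --increments '[[[0, 0, 0], [0, 0, -2], 1], [[0, 0, 0], [0, 0, -3.5], 1], [[0, 0, 0], [0, 0, -3.5], 1], [[0, 0, 0], [0, 0, -3.5], 1], [[0, 0, 0], [0, 0, -3.5], 1]]'

```text
clock: 10.85
position: [634.5, -11.7, 51.7]
ee_rot: [0.525, -0.474, -0.524, -0.474]
contact_force: [-0.6, 0.6, 0.3]
gripper_width: 22.3
```

Request:
arm_command --increments '[[[0, 0, 0], [0, 0, -1], 1], [[0, 0, 0], [0, 0, -1], 1], [[0, 0, 0], [0, 0, -1], 0], [[0, 0, 0], [0, 0, -1], 0], [[0, 0, 0], [0, 0, -1], 0]]'

```text
clock: 11.35
position: [634.5, -11.7, 50.4]
ee_rot: [0.525, -0.474, -0.524, -0.474]
contact_force: [-0.1, -0.3, -0.5]
gripper_width: 65.1
```

Request:
arm_command --increments '[[[0, 0, 0], [0, 0, 0], 0], [[0, 0, 0], [0, 0, 0], 0], [[0, 0, 0], [0, 0, 15], 0], [[0, 0, 0], [0, 0, 50], 0], [[0, 0, 0], [0, 0, 90], 0]]'

```text
clock: 11.85
position: [633.4, -11.9, 139.7]
ee_rot: [-0.524, 0.475, 0.525, 0.473]
contact_force: [0.9, -0.3, 0.4]
gripper_width: 85.5
```

```bash
python3 -c "
from h import *
goal(456,15.5,160,188.35)"
```

```text
t 11.85 pos [633.4 -11.9 139.7] w 85.5 F [ 0.9 -0.3  0.4] turn [ 0.  -0.2  2.5] shift [-177.4   27.4   20.3] q [ 0.24  0.47 -0.09 -0.   -1.01 -0.13]
```

Request:
arm_command --increments '[[[0, 0, 0.6], [-35, 5, 12], 0], [[0, 0, 1.2], [-80, 12, 22], 0], [[0, 0, 2.5], [-125, 19, 24], 0], [[0, 0, 2.5], [-165, 25, 22], 0], [[0, 0, 2.5], [-177, 27, 20], 0]]'

```text
clock: 12.35
position: [452.6, 14.8, 159.9]
ee_rot: [-0.534, 0.463, 0.536, 0.461]
contact_force: [-0.3, -1.3, -0.6]
gripper_width: 85.4
```

Run:
```python
from h import *
goal(456,15.5,62,188.35)
p,d=grab('scene','s5'); a=p[120:280,230:390]
cv2.imwrite('pics/s5c.png',cv2.resize(a,None,fx=3.7,fy=3.7,interpolation=cv2.INTER_CUBIC))
```

```text
t 12.35 pos [452.6  14.8 159.9] w 85.4 F [-0.3 -1.3 -0.6] turn [ 0.  -0.2  0. ] shift [  3.4   0.7 -97.9] q [ 0.39  0.17 -0.5  -0.   -0.91 -0.25]
```

View pics/s5c.png

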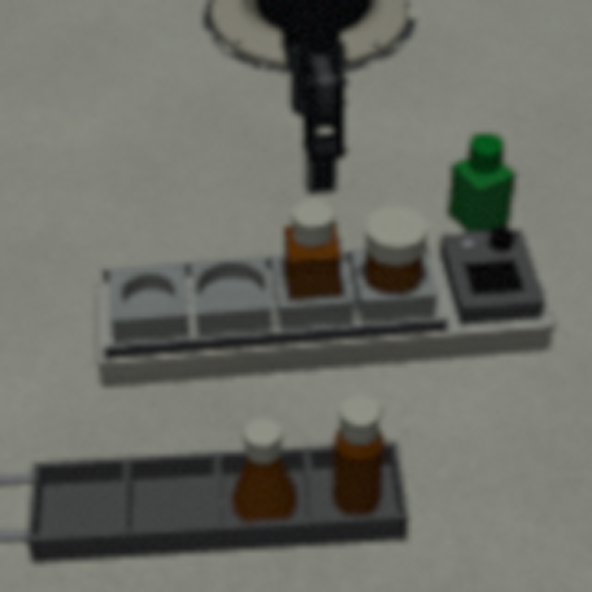

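The flask (265,480) and tall bottle stand upright in the tray. The gripper is above the square bottle (312,215). I descend to its body.

Request:
arm_command --increments '[[[0, -0.2, 0], [3.4, 0.7, -30], 0], [[0, -0.2, 0], [3.4, 0.7, -65], 0], [[0, -0.2, 0], [3.4, 0.7, -90], 0], [[0, -0.2, 0], [3.4, 0.7, -96], 0], [[0, -0.2, 0], [3.4, 0.7, -96], 0]]'

```text
clock: 12.9
position: [456.7, 15.5, 63.1]
ee_rot: [-0.535, 0.463, 0.535, 0.461]
contact_force: [-0.1, -0.7, 1.2]
gripper_width: 85.4
```

```bash
python3 -c "
from h import *
goal(456,15.5,64,188.35)"
```

```text
t 12.9 pos [456.7  15.5  63.1] w 85.4 F [-0.1 -0.7  1.2] turn [ 0.1 -0.1 -0. ] shift [-0.7 -0.   0.9] q [ 0.39  0.31 -0.61  0.   -0.65 -0.25]
```

Request:
arm_command --increments '[[[0, 0, 0], [0, 0, 0], 1], [[0, 0, 0], [0, 0, 0], 1], [[0, 0, 0], [0, 0, 0], 1], [[0, 0, 0], [0, 0, 0], 1], [[0, 0, 0], [0, 0, 0], 1]]'

```text
clock: 13.4
position: [457.4, 15.8, 64.2]
ee_rot: [0.535, -0.462, -0.535, -0.462]
contact_force: [-0.9, 1.1, 6.6]
gripper_width: 39.3
```

Request:
arm_command --increments '[[[0, 0, 0], [0, 0, 0], 1], [[0, 0, 0], [0, 0, 15], 1], [[0, 0, 0], [0, 0, 45], 1], [[0, 0, 0], [0, 0, 75], 1], [[0, 0, 0], [0, 0, 80], 1]]'

```text
clock: 13.9
position: [459.4, 16.4, 147.3]
ee_rot: [0.537, -0.46, -0.534, -0.464]
contact_force: [0.9, 0.8, -1.9]
gripper_width: 39.1
```

```bash
python3 -c "
from h import *
goal(640.1,-73.8,130,185.8)"
```

```text
t 13.9 pos [459.4  16.4 147.3] w 39.1 F [ 0.9  0.8 -1.9] turn [-0.1  0.4 -2.6] shift [180.7 -90.2 -17.3] q [ 0.39  0.19 -0.51  0.   -0.87 -0.25]
```

Request:
arm_command --increments '[[[0, 0.4, -1], [30, -15, 0], 1], [[0, 0.4, -2], [72, -36, 0], 1], [[0, 0.4, -2.6], [115, -57, 0], 1], [[0, 0.4, -2.6], [158, -79, 0], 1], [[0, 0.4, -2.6], [180, -90, -5], 1]]'

```text
clock: 14.4
position: [642.0, -75.4, 140.8]
ee_rot: [-0.524, 0.474, 0.525, 0.475]
contact_force: [-0.5, 0.9, -0.9]
gripper_width: 39.0
```

Request:
arm_command --increments '[[[0, 0, 0], [0, 0, -15], 1], [[0, 0, 0], [0, 0, -40], 1], [[0, 0, 0], [0, 0, -70], 1], [[0, 0, 0], [0, 0, -82], 1], [[0, 0, 0], [0, 0, -82], 1]]'

```text
clock: 14.9
position: [639.9, -75.5, 55.6]
ee_rot: [-0.522, 0.476, 0.526, 0.473]
contact_force: [0.1, 0.8, -0.9]
gripper_width: 39.3
```

```bash
python3 -c "
from h import *
goal(640.1,-73.8,33,185.8)"
```

```text
t 14.9 pos [639.9 -75.5  55.6] w 39.3 F [ 0.1  0.8 -0.9] turn [-0.  -0.4  0.1] shift [  0.2   1.7 -22.6] q [ 0.13  0.58 -0.14 -0.   -0.85 -0.03]
```

Request:
arm_command --increments '[[[0, -0.4, 0], [0, 1.7, -6], 1], [[0, -0.4, 0], [0, 1.7, -13], 1], [[0, -0.4, 0], [0, 1.7, -19], 1], [[0, -0.4, 0], [0, 1.7, -19], 1], [[0, -0.4, 0], [0, 1.7, -19], 1]]'

```text
clock: 15.4
position: [640.1, -73.8, 36.9]
ee_rot: [0.524, -0.474, -0.524, -0.475]
contact_force: [0.6, 0.5, -1.2]
gripper_width: 39.0
```

```bash
python3 -c "
from h import *
goal(640.1,-73.8,33,185.8)"
```

```text
t 15.4 pos [640.1 -73.8  36.9] w 39.0 F [ 0.6  0.5 -1.2] turn [-0.   0.1  0.1] shift [-0.  -0.  -3.9] q [ 0.14  0.6  -0.16 -0.   -0.81 -0.04]
```

Request:
arm_command --increments '[[[0, 0, 0], [0, 0, -2], 1], [[0, 0, 0], [0, 0, -4], 1], [[0, 0, 0], [0, 0, -4.5], 1], [[0, 0, 0], [0, 0, -4.5], 1], [[0, 0, 0], [0, 0, -4.5], 1]]'

```text
clock: 15.9
position: [640.6, -73.8, 33.3]
ee_rot: [0.525, -0.474, -0.524, -0.475]
contact_force: [-1.4, 0.9, 4.2]
gripper_width: 39.4
```

Floor contact at 4.2 N. I open and rise.

Request:
arm_command --increments '[[[0, 0, 0], [0, 0, 0], 0], [[0, 0, 0], [0, 0, 0], 0], [[0, 0, 0], [0, 0, 0], 0], [[0, 0, 0], [0, 0, 0], 0], [[0, 0, 0], [0, 0, 0], 0]]'

```text
clock: 16.4
position: [640.5, -73.8, 33.0]
ee_rot: [0.525, -0.474, -0.524, -0.475]
contact_force: [-0.5, 1.0, 0.6]
gripper_width: 85.2
```

Request:
arm_command --increments '[[[0, 0, 0], [0, 0, 15], 0], [[0, 0, 0], [0, 0, 45], 0], [[0, 0, 0], [0, 0, 80], 0], [[0, 0, 0], [0, 0, 105], 0], [[0, 0, 0], [0, 0, 110], 0]]'

```text
clock: 16.9
position: [642.9, -73.9, 148.5]
ee_rot: [0.527, -0.471, -0.522, -0.477]
contact_force: [0.1, -0.7, 0.7]
gripper_width: 85.6
```

```bash
python3 -c "
from h import *
goal(447.5,77,145,188.35)"
```

```text
t 16.9 pos [642.9 -73.9 148.5] w 85.6 F [ 0.1 -0.7  0.7] turn [-0.   0.6  2.6] shift [-195.4  150.9   -3.5] q [ 0.14  0.48 -0.06  0.   -1.02 -0.04]
```

Request:
arm_command --increments '[[[0, 0.6, 0.6], [-30, 23, 0], 0], [[0, 0.6, 1.2], [-68, 53, 0], 0], [[0, 0.6, 2], [-106, 82, 0], 0], [[0, 0.6, 2.6], [-144, 111, 0], 0], [[0, 0.6, 2.6], [-180, 139, 0], 0]]'

```text
clock: 17.4
position: [460.8, 65.7, 148.3]
ee_rot: [-0.535, 0.462, 0.535, 0.463]
contact_force: [0.2, 2.3, 0.6]
gripper_width: 85.2
```

```bash
python3 -c "
from h import *
goal(447.5,77,72,188.35)"
```

```text
t 17.4 pos [460.8  65.7 148.3] w 85.2 F [0.2 2.3 0.6] turn [-0.  0.  0.] shift [-13.3  11.3 -76.3] q [ 0.49  0.2  -0.49 -0.   -0.88 -0.35]
```

Request:
arm_command --increments '[[[0, 0, 0], [-13.3, 11.3, 0], 0], [[0, 0, 0], [-13.3, 11.3, -10], 0], [[0, 0, 0], [-13.3, 11.3, -30], 0], [[0, 0, 0], [-13.3, 11.3, -35], 0], [[0, 0, 0], [-13.3, 11.3, -35], 0]]'

```text
clock: 17.9
position: [447.3, 76.3, 112.2]
ee_rot: [-0.534, 0.463, 0.535, 0.462]
contact_force: [0.8, 0.3, 0.5]
gripper_width: 85.1
```

Run:
```python
from h import *
goal(447.5,77,72,188.35)
p,d=grab('scene','s6'); a=p[120:280,230:390]
cv2.imwrite('pics/s6c.png',cv2.resize(a,None,fx=3.7,fy=3.7,interpolation=cv2.INTER_CUBIC))
```

```text
t 17.9 pos [447.3  76.3 112.2] w 85.1 F [0.8 0.3 0.5] turn [ 0.  -0.1  0. ] shift [  0.2   0.7 -40.2] q [ 0.53  0.23 -0.56 -0.   -0.78 -0.38]
```

View pics/s6c.png

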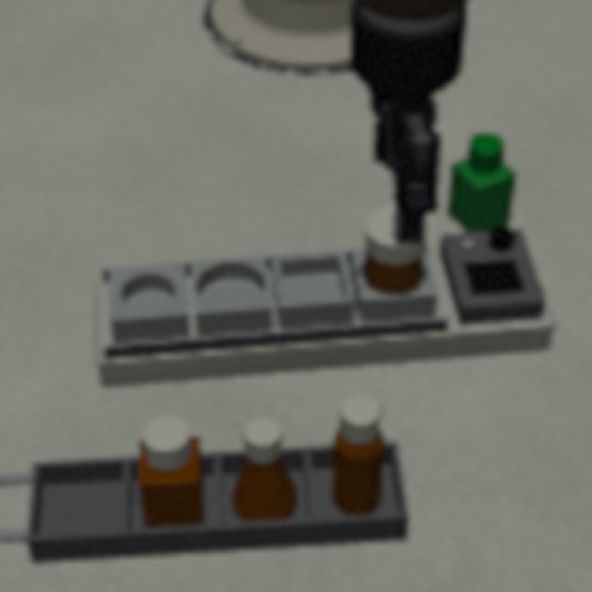

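The square bottle stands upright in compartment 2 from the handle (172,480). The gripper straddles the jar lid; the finger's pixel offset is what the 8° yaw should give. Continuing the descent.

Request:
arm_command --increments '[[[0, 0, 0], [0, 0.7, -15], 0], [[0, 0, 0], [0, 0.7, -30], 0], [[0, 0, 0], [0, 0.7, -40], 0], [[0, 0, 0], [0, 0.7, -40], 0], [[0, 0, 0], [0, 0.7, -40], 0]]'

```text
clock: 18.45
position: [448.5, 77.3, 73.3]
ee_rot: [-0.535, 0.463, 0.535, 0.462]
contact_force: [0.8, 0.8, 0.7]
gripper_width: 85.6
```

Request:
arm_command --increments '[[[0, 0, 0], [0, 0, 0], 1], [[0, 0, 0], [0, 0, 0], 1], [[0, 0, 0], [0, 0, 0], 1], [[0, 0, 0], [0, 0, 0], 1], [[0, 0, 0], [0, 0, 0], 1]]'

```text
clock: 18.95
position: [448.7, 77.3, 74.1]
ee_rot: [0.535, -0.462, -0.535, -0.463]
contact_force: [-1.1, 0.5, 5.6]
gripper_width: 44.6
```

Request:
arm_command --increments '[[[0, 0, 0], [0, 0, 0], 1], [[0, 0, 0], [0, 0, 15], 1], [[0, 0, 0], [0, 0, 45], 1], [[0, 0, 0], [0, 0, 80], 1], [[0, 0, 0], [0, 0, 85], 1]]'

```text
clock: 19.45
position: [451.1, 78.4, 162.9]
ee_rot: [0.537, -0.459, -0.534, -0.465]
contact_force: [0.1, 0.2, -1.1]
gripper_width: 44.7
```

```bash
python3 -c "
from h import *
goal(646.4,-135.5,150,185.8)"
```

```text
t 19.45 pos [451.1  78.4 162.9] w 44.7 F [ 0.1  0.2 -1.1] turn [-0.2  0.5 -2.6] shift [ 195.3 -213.9  -12.9] q [ 0.53  0.16 -0.49  0.   -0.9  -0.38]
```

Request:
arm_command --increments '[[[0, 0.4, -0.5], [25, -27, 0], 1], [[0, 0.4, -1], [57, -62, 0], 1], [[0, 0.4, -1.5], [89, -97, 0], 1], [[0, 0.4, -2], [121, -132, 0], 1], [[0, 0.4, -2.6], [153, -167, 0], 1]]'

```text
clock: 19.95
position: [604.7, -90.1, 161.5]
ee_rot: [-0.524, 0.473, 0.525, 0.475]
contact_force: [0.9, 0.7, -0.6]
gripper_width: 44.5
```

```bash
python3 -c "
from h import *
goal(646.4,-135.5,43,185.8)"
```

```text
t 19.95 pos [604.7 -90.1 161.5] w 44.5 F [ 0.9  0.7 -0.6] turn [-0.2 -0.   0.1] shift [  41.7  -45.4 -118.5] q [ 0.11  0.42 -0.12 -0.   -1.03 -0.01]
```

Request:
arm_command --increments '[[[0, 0, 0], [20, -22, 0], 1], [[0, 0, 0], [38, -41, 0], 1], [[0, 0, 0], [41.5, -45.4, -15], 1], [[0, 0, 0], [41.5, -45.4, -50], 1], [[0, 0, 0], [41.5, -45.4, -70], 1]]'

```text
clock: 20.45
position: [643.6, -135.0, 87.1]
ee_rot: [-0.521, 0.475, 0.527, 0.475]
contact_force: [-1.2, 0.5, -1.5]
gripper_width: 44.7
```

Request:
arm_command --increments '[[[0, 0, 0], [0, 0, 0], 1], [[0, 0, 0], [0, 0, -5], 1], [[0, 0, 0], [0, 0, -15], 1], [[0, 0, 0], [0, 0, -20], 1], [[0, 0, 0], [0, 0, -20], 1]]'

```text
clock: 20.95
position: [643.2, -134.9, 66.7]
ee_rot: [-0.521, 0.475, 0.527, 0.475]
contact_force: [-0.4, 0.9, -1.4]
gripper_width: 44.7
```

```bash
python3 -c "
from h import *
goal(646.4,-135.5,43,185.8)"
```

```text
t 20.95 pos [ 643.2 -134.9   66.7] w 44.7 F [-0.4  0.9 -1.4] turn [-0.3 -0.4  0.1] shift [  3.2  -0.6 -23.7] q [ 0.04  0.59 -0.09 -0.01 -0.9   0.07]
```

Request:
arm_command --increments '[[[-0.3, -0.4, 0], [3.2, -0.5, 0], 1], [[-0.3, -0.4, 0], [3.2, -0.5, -5], 1], [[-0.3, -0.4, 0], [3.2, -0.5, -13], 1], [[-0.3, -0.4, 0], [3.2, -0.5, -20], 1], [[-0.3, -0.4, 0], [3.2, -0.5, -20], 1]]'

```text
clock: 21.45
position: [645.2, -135.3, 44.9]
ee_rot: [-0.523, 0.475, 0.525, 0.474]
contact_force: [-0.9, -0.1, -1.2]
gripper_width: 44.5
```

Run:
```python
from h import *
goal(646.4,-135.5,43,185.8)
p,d=grab('scene','s7'); a=p[180:290,210:350]
cv2.imwrite('pics/s7c.png',cv2.resize(a,None,fx=5,fy=5,interpolation=cv2.INTER_CUBIC))
```

```text
t 21.45 pos [ 645.2 -135.3   44.9] w 44.5 F [-0.9 -0.1 -1.2] turn [-0.  -0.2  0.2] shift [ 1.2 -0.2 -1.9] q [ 0.04  0.61 -0.11 -0.   -0.85  0.06]
```

View pics/s7c.png

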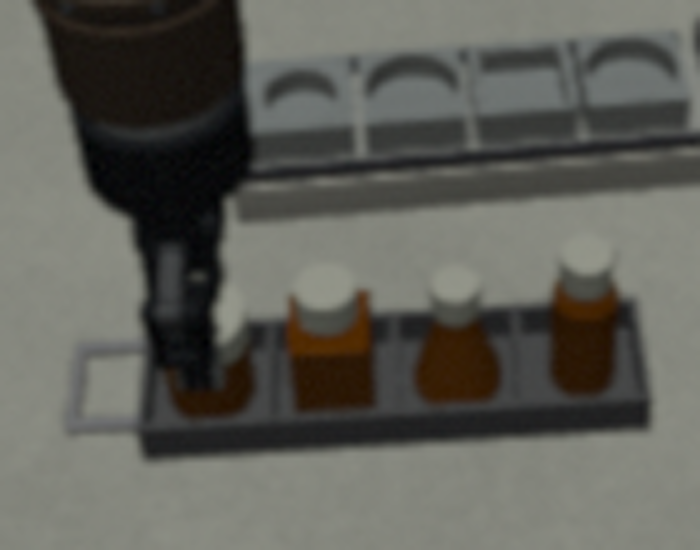

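The jar (210,390) is centred inside the handle compartment and just above the floor. I lower it the last bit.

Request:
arm_command --increments '[[[0, 0, 0], [0, 0, -1.5], 1], [[0, 0, 0], [0, 0, -2.5], 1], [[0, 0, 0], [0, 0, -2.5], 1], [[0, 0, 0], [0, 0, -2.5], 1], [[0, 0, 0], [0, 0, -2.5], 1]]'

```text
clock: 22.0
position: [645.9, -135.4, 43.4]
ee_rot: [-0.524, 0.475, 0.524, 0.474]
contact_force: [-0.5, 0.2, -0.2]
gripper_width: 44.7
```

Request:
arm_command --increments '[[[0, 0, 0], [0, 0, -1], 1], [[0, 0, 0], [0, 0, -1], 1], [[0, 0, 0], [0, 0, -1], 1], [[0, 0, 0], [0, 0, -1], 1], [[0, 0, 0], [0, 0, -1], 1]]'

```text
clock: 22.5
position: [645.9, -135.5, 43.2]
ee_rot: [-0.524, 0.475, 0.524, 0.474]
contact_force: [-2.8, 1.2, 5.5]
gripper_width: 44.2
```

Touching the floor at 5.5 N. I release and retreat upward.

Request:
arm_command --increments '[[[0, 0, 0], [0, 0, 0], 0], [[0, 0, 0], [0, 0, 0], 0], [[0, 0, 0], [0, 0, 0], 0], [[0, 0, 0], [0, 0, 0], 0], [[0, 0, 0], [0, 0, 0], 0]]'

```text
clock: 23.0
position: [645.9, -135.5, 43.0]
ee_rot: [-0.524, 0.475, 0.524, 0.474]
contact_force: [1.1, 0.2, 0.0]
gripper_width: 85.4
```

Request:
arm_command --increments '[[[0, 0, 0], [0, 0, 15], 0], [[0, 0, 0], [0, 0, 50], 0], [[0, 0, 0], [0, 0, 95], 0], [[0, 0, 0], [0, 0, 140], 0], [[0, 0, 0], [0, 0, 160], 0]]'

```text
clock: 23.5
position: [648.1, -136.0, 210.2]
ee_rot: [0.527, -0.473, -0.522, -0.476]
contact_force: [0.1, 0.2, 0.6]
gripper_width: 85.3
```

Request:
arm_command --increments '[[[0, 0, 0], [-30, -20, 0], 0], [[0, 0, 0], [-70, -50, 0], 0], [[0, 0, 0], [-110, -80, 0], 0], [[0, 0, 0], [-140, -100, 0], 0], [[0, 0, 0], [-140, -100, 0], 0]]'

```text
clock: 24.0
position: [504.5, -237.8, 212.0]
ee_rot: [0.526, -0.474, -0.52, -0.477]
contact_force: [0.3, -0.4, 0.6]
gripper_width: 85.5
```

Run:
```python
from h import *
p,d=grab('scene','s8'); q,e=grab('top','t8')
a=cv2.resize(p[170:290,210:370],None,fx=3.8,fy=3.8,interpolation=cv2.INTER_CUBIC)[:,:600]
cv2.imwrite('pics/s8c.png',a); cv2.imwrite('pics/t8c.png',cv2.resize(q[100:270,150:490],None,fx=2.3,fy=2.3,interpolation=cv2.INTER_CUBIC))
print(readout.read_state()['position'])
```

```text
[ 507.78438174 -236.64320024  211.75617426]
```

View pics/s8c.png

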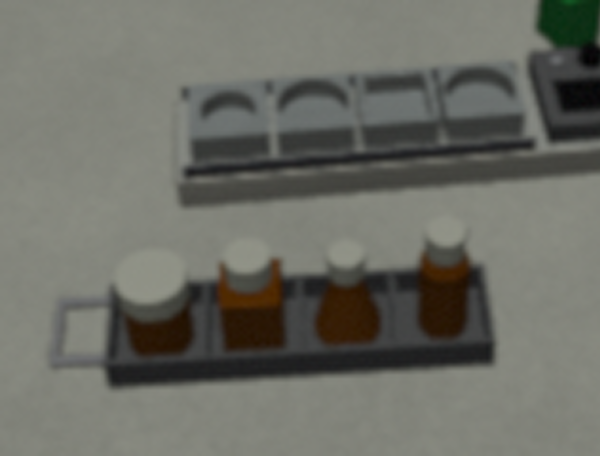

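View pics/t8c.png

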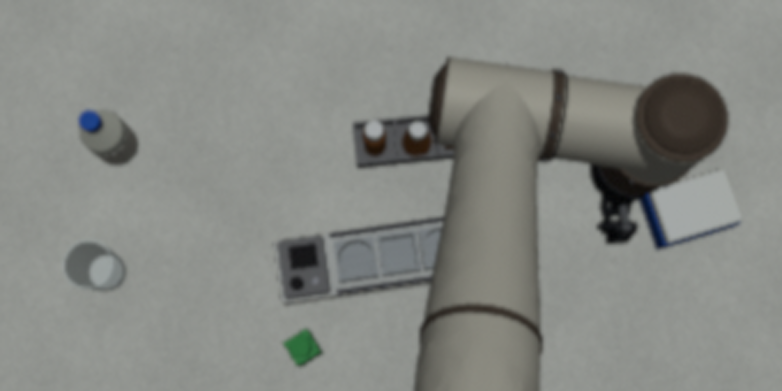

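All four stand upright in order from the handle: jar (152,300), square (250,300), flask (347,300), tall (445,285). The bystanders and the green look-alike are in place. A quick depth check on the cap heights, then I hand in.

Run:
```python
from h import *
d=np.load('pics/s8.npy')
for k,(u,v),z in(('jar',(152,277),69),('square',(248,252),87),('flask',(347,250),79),('tall',(446,230),97)):
    print(k,world('scene',d,u/3.8+210,v/3.8+170).round(1),'expected top',z)
arm.job_done()
```

```text
jar [ 644.5 -134.    67.7] expected top 69
square [637.1 -72.6  85.2] expected top 87
flask [627.8 -11.1  78.2] expected top 79
tall [625.4  51.3  96.5] expected top 97
the job is handed in; nothing more can be done
```

All four bottles are in the tray in the asked order, counted from the handle: jar, square, flask, tall. I handed the job in at about 24 s of the 96 s allowed.

- **Pictures:** the last scene view shows all four upright, each inside its own compartment, and the gripper clear of everything. In the last top view the tip box, buffer bottle, beaker and green look-alike look unmoved. I judged that by eye and did not measure it. The arm hid part of the tray in that view.
- **Heights:** the depth readings of the cap tops came out 0.5 to 1.8 mm below the expected values. That is within the 2 mm calibration, so the bottles stand on the compartment floors.
- **Forces:** the highest contact reading at the end of any move was about 7 N. Three bottles showed clear floor contact of 4 to 6 N before I let go. The flask did not: it read only 0.3 N, so I lowered it 1 mm further and opened the fingers.

No check failed or disagreed.

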